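# Queue the bottles in the capping press lane and hold the press lever level

## Robot

A 6-joint arm with a two-finger parallel gripper is mounted at the origin on a cart in front of the work surface, level with it; the furniture and walls round the work are solid. World frame = base frame: x ahead of the robot, y to its left, z up, the work surface at z = 0. Lengths are in m, angles in rad, forces in N, time in s.
With the tool pointing down it reaches from about 0.4 to 0.925 m from the base axis. Payload 12.5 kg.
Tool frame: the origin (TCP) lies at the very end of the fingers, on their centre line; the grasp point (between the pads) lies 19 mm behind it; z points along the fingers, y is the line along which they close (so a half turn about z gives the same grasp; the last joint's range is limited). The gripper opens to 95 mm and grips with 3 to 60 N. Pads are 20 mm wide; open, the fingers measure 119 mm over their backs; the gripper's body (75 mm by 180 mm) begins 59 mm behind the grasp point.
Start: joints at [-1.381, 0.491, 1.559, -0, 1.092, -0.106], TCP at [0.182, -0.598, 0.215] pointing down, gripper open.
Joint ranges: [-3.1, 3.1], [-0.84, 2.19], [0.05, 2.79], [-1.13, 4.28], [0.06, 2.93], [-2.69, 2.69]. Speed limits (rad/s): [2.22, 2.22, 2.79, 3.14, 3.14, 3.14].

## Interface

Orientations are given as a unit quaternion [x, y, z, w].
In Python, from workcell import manip gives the robot as it stands.
- The arm moves only by the tool jog_arm, never from a script. Its argument "commands" is text: rows parted by semicolons, each of 7 numbers parted by spaces: the opening, from 0 (shut) to 1 (fully open), then the shift along the tool's x, y, z in m, then the turn, a rotation vector about the tool's x, y, z in degrees. A call has 1 to 8 rows; each row is the pose to reach, as a shift and turn from the pose commanded when the call began, along the tool's axes at that moment; what a row does not reach only later rows make up. A row lasts 1/8 s, in which the tool goes at most 62.5 mm and 10.7 degrees, less where a joint would pass 70% of its speed; a pose out of reach is approached as far as the arm can. A call with a gripper value outside its range is refused whole. The fingers move at their own pace and stop on an object; "squeeze" is the grip in N (left out, the last holds). Time passes only in rows, so rows that repeat a pose let the fingers close. It gives the time, the measured TCP pose, the force, the opening and the grip force at its end, in the units of the state.
- manip.state(): the state, without advancing time (a new reading comes with each control period).
- manip.get_image(name): name is "side" or "top"; returns the picture (480x640x3 uint8, red, green, blue); there is no depth.
- manip.camera_info(name): a dict with "fx", "fy", "cx", "cy" (pixels), "k1" (the pictures are not rectified: a ray, as slopes to the right and down, at radius r is drawn at 1 + k1 r^2 times it, then the intrinsics apply), "view" (4x4, takes a point from world to camera coordinates). Camera axes: x right, y up, looking along -z (the intrinsics and any distortion apply to the point x, -y, -z); pixel columns grow to the right and rows downward; lengths in m; the calibration is good to about 2 mm. A picture is of the moment at which its call begins. camera_info takes no time and is no camera call.
- manip.close_job(): hands the job in; it is judged then, once.
The state is a dict: "clock": time; "q": joint angles; "joint_velocities": joint speeds; "joint_torque": joint torques, N m; "ee_pos": TCP position; "tcp_rot": TCP orientation; "ft_force": force on the tool from outside, world axes, zero at the start; "moment": the same for the moment, N m; "finger_gap": finger opening in m; "gripper_force": force on a finger pad.
Only numpy, scipy, OpenCV 4.12 (cv2) and the standard library are available. Lean on these libraries where they do the work, as an engineer would, in place of code of your own. Each camera call takes 0.05 s, during which the arm holds its last target. There are 200 camera calls.

## Task

Bring the two small brown bottles with white caps from the bench into the lane of the capping press, behind the one that already stands there, and close the file up, upright and touching, until the first bottle is against the end stop right under the press foot. Then lower the spring-loaded press lever (red grip) until the lever is level, not noticeably past it, so that the sprung foot keeps the first cap pressed while its liner bonds; finish while still holding the lever there, because it springs up if let go. Leave everything else on the bench where it stands.

Things in the scene. Friction and masses are not known exactly. Their poses are not given: they have to be found in the camera images.
- press: Bench capping press fixed to the bench, blue frame. Origin on the bench top (z 0) straight below the ram (press axis). Local y runs along the feed lane from end stop to open mouth, local x away from the operator to the blue column, z up. All press mm below are in this frame. White bed: top at z 12 mm, x -50 to 38, y -52 to 206. Column: x 62 to 102, y -22 to 22.
- nest (a point): Point on the bed's top on the press axis under the foot (0, 0, 12 mm in the press frame): the first bottle's underside belongs here, the bottle then touching the end stop, an aluminium block with a rubber bumper (face at y = -22 mm, stop 44 mm high above the bed).
- lane_mouth (a point): Point on the bed's top on the lane's centre line at its mouth (0, 165, 12 mm). The lane lies between two round steel rails at x = +-26.5 mm, 6 mm thick (47 mm clear), tops 16 mm above the slippery white bed. Back rail (x > 0): y -35 to 186 mm, end flared. Front rail: y -35 to 132 mm, then flared out to x -45 at y 166; beyond, the bed is open.
- press_lever: The steel lever with its red grip; origin in the blue press head on the hinge line, which runs along the press's y (x 32, y 0, z 196 mm). The head spans x -19 to 102, y -28 to 33, z 164 to 228 mm; the steel ram in it sticks up to z 274 mm at x = y = 0 when the lever is up; lever hub and arm lie at y -28 to -48 mm.
- lever_grip (a point): Red ribbed cross grip at the lever's end: cylinder 23 mm in diameter, 82 mm long, along the press's y, in front of the head; point on its axis at y = 0. It swings on an arc of 155 mm radius about the pivot: lever up, grip at x -87, z 296 mm; lever level, grip at x -123, z 196 mm, the pivot's height. Holding it level takes about 10 N downward.
- lever_angle (a joint): Spring-loaded lever, rad: 0 = up at rest (40 degrees above level), grows as the grip goes down, 0.70 = level, stop at 0.98. It springs back to 0 if released. It moves the ram down 45 mm per rad; with a bottle in the nest the foot meets the cap at about 0.49, then its spring (0.9 N/mm, 2 N preload) yields: about 11 N on the cap at level.
- press_foot: Round pressure foot, 29 mm in diameter, 13 mm thick, black rubber underside, on a sprung stem below the ram; origin at the centre of its underside, 119 mm above the bench when the lever is up (22 mm over the cap of a bottle standing on the bed).
- bottle_1: Small brown bottle with a white screw cap, 0.1 kg: body 44 mm in diameter to 65 mm height, cap 34 mm in diameter up to 85 mm; origin at the centre of its underside. It already stands in the lane, somewhere short of the end stop, and is the first of the file.
- bottle_2: Another such bottle (same sizes and origin), standing on the bench to the left of the press. Its place in the file, second or third, is free.
- bottle_3: The third such bottle (same sizes and origin), standing on the bench to the left of the press. Its place in the file, second or third, is free.
- amber_bottle: Bystander: larger brown bottle with a black cap, 56 mm in diameter, 118 mm high; origin under its centre. Leave it.
- beaker: Bystander: white beaker, 56 mm in diameter, 69 mm high; origin under its centre. Leave it.
- timer: Bystander: white bench timer, 72 x 62 x 18 mm; origin under its centre. Leave it.
- tube_rack: Bystander: orange rack with tubes, 62 x 105 x 42 mm; origin under its centre. Leave it.
- dropper: Bystander: small white bottle with a green cap, 30 mm in diameter, 62 mm high; origin under its centre. Leave it.
- tape_roll: Bystander: blue tape roll, 58 mm in diameter, 19 mm high, lying flat; origin under its centre. Leave it.

How it is judged:
By the outcome, as a careful person would: the job done as asked, in the order asked, and still so for the second after the job is handed in, while the arm keeps its last pose, push and grip.
It also fails if it takes over 70 s, if anything falls off the work surface, if the arm or the gripper's body presses on something with over 40 N, if the wrist force passes 120 N, or if a joint passes its speed limit or range.

## Working session

There is one attempt and no reset: what is moved stays moved. The work goes in short steps, Python scripts to look and compute and a tool call to move; the robot and the scene stay as the last step left them, time stands still between calls to the robot, and variables do not carry over. Pictures are saved under pics/ and viewed, at most 10 in all, crops included, and the job is handed in when it is done.

Besides the shell and the picture viewer there is one more tool, called after "Call:" by a JSON object that holds its "fn" and its "kwargs". jog_arm: Moves the arm, as the interface text tells. Its arguments: {"type":"object","properties":{"commands":{"type":"string"},"squeeze":{"type":"number"}},"required":["commands"]}

```bash
mkdir -p pics; cat > h.py <<'E'
import numpy as np, cv2
from scipy.spatial.transform import Rotation as R
from workcell import manip
def ray(name,u,v):
    c=manip.camera_info(name); V=np.array(c["view"])
    a,b=(u-c["cx"])/c["fx"],(v-c["cy"])/c["fy"]
    x,y=a,b
    for _ in range(20):
        s=1+c["k1"]*(x*x+y*y); x,y=a/s,b/s
    d=V[:3,:3].T@np.array([x,-y,-1]); o=-V[:3,:3].T@V[:3,3]
    return o,d
def onz(name,u,v,z):
    o,d=ray(name,u,v); return o+d*(z-o[2])/d[2]
def proj(name,p):
    c=manip.camera_info(name); q=np.array(c["view"])@np.append(p,1)
    x,y=q[0]/-q[2],-q[1]/-q[2]; s=1+c["k1"]*(x*x+y*y)
    return np.array([c["fx"]*x*s+c["cx"],c["fy"]*y*s+c["cy"]])
def snap(name,fn):
    im=manip.get_image(name); cv2.imwrite(f"pics/{fn}.png",im[:,:,::-1]); return im
E
python3 - <<'E'
from h import *
for n in("top","side"):
    snap(n,n+"0"); c=manip.camera_info(n); print(n,c["fx"],c["k1"],ray(n,320,240))
s=manip.state();print(s["ee_pos"],s["tcp_rot"],s["finger_gap"],R.from_quat(s["tcp_rot"]).as_matrix().round(3))
E
```

```text
top 464.11171704653407 -0.07744744837640082 (array([0.28016851, 0.05097827, 1.39079776]), array([ 0.23170029, -0.00201152, -0.97298924]))
side 513.6670933545313 -0.09159511425058289 (array([-0.06987297,  0.90854153,  1.13820335]), array([ 0.42979188, -0.59300901, -0.68100959]))
[ 0.18214675 -0.59764511  0.21414485] [ 9.89083933e-01  1.47352444e-01 -3.79389073e-05 -4.78231987e-04] 0.09500168847366579 [[ 0.957  0.291 -0.   ]
 [ 0.291 -0.957  0.001]
 [ 0.    -0.001 -1.   ]]
```

View pics/top0.png

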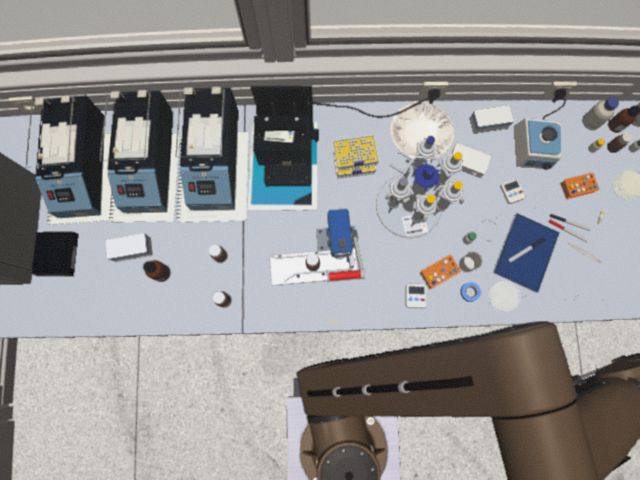

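View pics/side0.png

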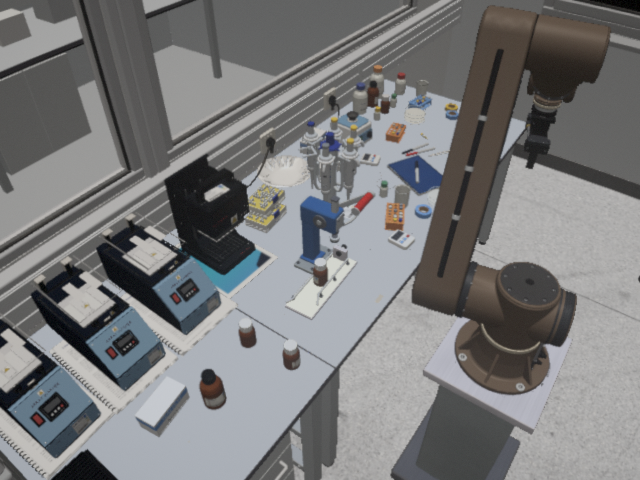

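The top view shows the press at about (340,250) with its lane opening to the left, the lane bottle at (312,262), and loose bottles at (217,253) and (221,299). The red grip is at (345,276).

```bash
python3 - <<'E'
from h import *
im=cv2.imread("pics/top0.png"); sd=cv2.imread("pics/side0.png")
a=cv2.resize(im[200:300,200:400],(800,400),interpolation=cv2.INTER_CUBIC)
b=cv2.resize(sd[190:310,270:390],(600,600),interpolation=cv2.INTER_CUBIC)[:200*3]
cv2.imwrite("pics/c1.png",a); cv2.imwrite("pics/c2.png",b)
g=cv2.cvtColor(im,cv2.COLOR_BGR2HSV)
w=((g[...,1]<25)&(g[...,2]>215)).astype(np.uint8)
n,l,s,c=cv2.connectedComponentsWithStats(w)
for i in range(1,n):
    if s[i,4]>25 and 200<c[i][0]<370 and 235<c[i][1]<310: print(s[i],c[i],onz("top",*c[i],.085).round(4),onz("top",*c[i],.097).round(4))
for nm,m in(("top",im),("side",sd)):
    g=cv2.cvtColor(m,cv2.COLOR_BGR2HSV)
    r=(((g[...,0]<6)|(g[...,0]>174))&(g[...,1]>170)&(g[...,2]>90)).astype(np.uint8)
    n,l,s,c=cv2.connectedComponentsWithStats(r)
    for i in range(1,n):
        if s[i,4]>60:
            ys,xs=np.where(l==i); print(nm,s[i],c[i],cv2.minAreaRect(np.c_[xs,ys].astype(np.float32)))
E
```

```text
[209 245  11  10  82] [213.85365854 249.58536585] [0.572  0.3556 0.085 ] [0.5693 0.3528 0.097 ]
[351 249   6  21  57] [353.43859649 259.68421053] [ 0.5303 -0.0459  0.085 ] [ 0.528 -0.045  0.097]
[282 252  36  12 158] [304.75316456 256.20253165] [0.5447 0.0934 0.085 ] [0.5422 0.093  0.097 ]
[318 254  31  17 348] [331.74425287 262.93103448] [0.5227 0.0167 0.085 ] [0.5205 0.017  0.097 ]
[270 256  57  29 986] [291.56896552 270.80223124] [0.5034 0.1319 0.085 ] [0.5013 0.1312 0.097 ]
[213 292  11  11  88] [217.79545455 296.92045455] [0.4346 0.3418 0.085 ] [0.4332 0.3392 0.097 ]
top [330 271  30   9 195] [344.35384615 274.96410256] ((344.544921875, 274.9718933105469), (6.684041500091553, 29.53303337097168), 84.5596694946289)
```

View pics/c1.png

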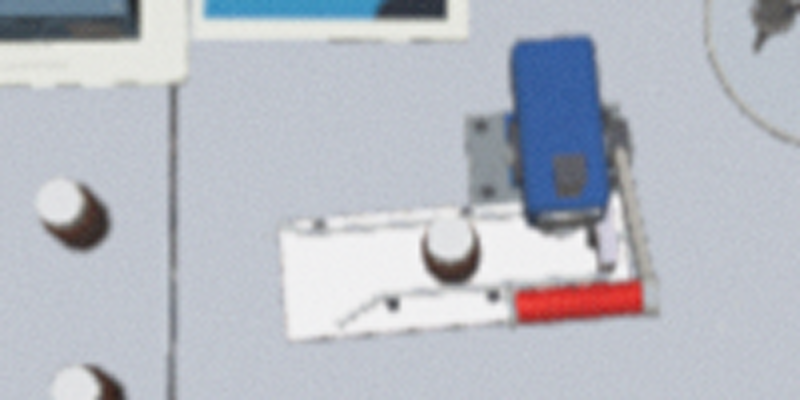

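View pics/c2.png

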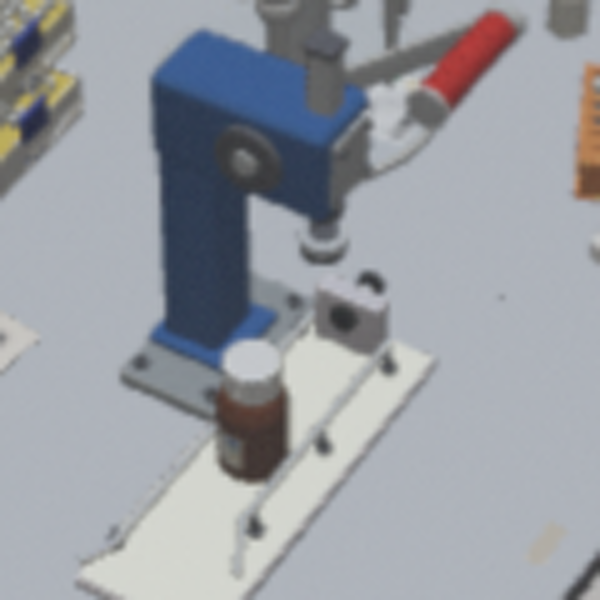

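The crops give the bed's left corners in the top view at (269,256) and (272,285). Its front right corner is at (357,261) in the side view, the grip ends are at (328.4,275.9) and (360,273.9), and the lane cap is at (312,259.7).

```bash
python3 - <<'E'
from h import *
A=onz("top",269.2,255.9,.012);B=onz("top",272.2,284.9,.012);C=onz("side",357.2,261.3,.012);A2=onz("side",285.8,304.8,.012)
G1=onz("top",328.4,275.9,.296);G2=onz("top",360.2,273.9,.296)
print("corners",A,B,C,A2,"grip",G1,G2)
# fit planar pose
loc=np.array([[38,206],[-50,206],[-50,-52],[38,206],[-87,41],[-87,-41]])/1000
W=np.array([p[:2] for p in(A,B,C,A2,G1,G2)])
from scipy.optimize import least_squares
f=lambda t:((np.c_[np.cos(t[2])*loc[:,0]-np.sin(t[2])*loc[:,1],np.sin(t[2])*loc[:,0]+np.cos(t[2])*loc[:,1]]+t[:2])-W).ravel()
r=least_squares(f,[.5,0,0],loss="soft_l1",f_scale=.003);t=r.x;print(t,np.degrees(t[2]),(r.fun.reshape(-1,2)*1000).round(1))
c,s=np.cos(t[2]),np.sin(t[2])
for p in((215.1,249.9,.085),(219.0,296.4,.085),(312.1,259.6,.097)):
    w=onz("top",*p);d=w[:2]-t[:2];print(w.round(4),"local",np.round([c*d[0]+s*d[1],-s*d[0]+c*d[1]],4))
for p in((246.5,324,.085),(290.5,347,.085)): print(onz("side",*p))
E
```

```text
corners [0.56362016 0.20353639 0.012     ] [0.47479882 0.19511318 0.012     ] [ 0.49109184 -0.0595883   0.012     ] [0.56331578 0.20344643 0.012     ] grip [0.45233099 0.03124892 0.296     ] [ 0.4548207  -0.04483895  0.296     ]
[ 0.53884985 -0.00426804  0.06404996] 3.669792283113708 [[-0.   0.2]
 [ 1.   3. ]
 [ 1.2  0.2]
 [ 0.3  0.3]
 [-2.9 -0.2]
 [-0.2 -5.9]]
[0.5709 0.3519 0.085 ] local [0.0548 0.3534]
[0.436  0.3384 0.085 ] local [-0.0807  0.3486]
[0.5318 0.0724 0.097 ] local [-0.0022  0.0769]
[0.5650807 0.3579906 0.085    ]
[0.42911636 0.34852131 0.085     ]
```

Call:
{"fn": "jog_arm", "kwargs": {"commands": "1 0.281 -0.174 -0.146 0 0 -76.8;1 0.281 -0.174 -0.146 0 0 -76.8;1 0.281 -0.174 -0.146 0 0 -76.8;1 0.281 -0.174 -0.146 0 0 -76.8;1 0.281 -0.174 -0.146 0 0 -76.8;1 0.281 -0.174 -0.146 0 0 -76.8;1 0.281 -0.174 -0.146 0 0 -76.8;1 0.281 -0.174 -0.146 0 0 -76.8"}}

```text
clock: 1.1
ee_pos: [0.4005, -0.3491, 0.3605]
tcp_rot: [0.683, 0.73, -0.0, -0.0]
ft_force: [0.1, 0.3, 0.2]
finger_gap: 0.0949
gripper_force: 0.0
```

```bash
cat >> h.py <<'E'
P0=np.array([.5388,-.0043]);YAW=.0640
def w(x,y,z): # press frame -> world
    c,s=np.cos(YAW),np.sin(YAW); return np.array([c*x-s*y+P0[0],s*x+c*y+P0[1],z])
def go(p,al=YAW+np.pi/2):
    s=manip.state(); M=R.from_quat(s["tcp_rot"]); d=M.inv().apply(np.array(p)-s["ee_pos"])
    T=R.from_matrix(np.array([[np.cos(al),np.sin(al),0],[np.sin(al),-np.cos(al),0],[0,0,-1]]))
    print("shift",d.round(4),"turn",(M.inv()*T).as_rotvec(degrees=True).round(2))
E
python3 - <<'E'
from h import *
s=manip.state();print(s["ee_pos"],s["q"],s["clock"],s["ft_force"])
go([.43,.12,.36]);go([.436,.338,.20])
E
```

```text
[ 0.40045365 -0.3490545   0.36050465] [-8.41229349e-01  2.34965680e-01  1.56414467e+00 -1.42627010e-04
  1.34271595e+00 -9.07722235e-01] 1.1 [0.06031385 0.25948016 0.16302549]
shift [0.4661 0.0607 0.0005] turn [-0.01 -0.01  0.14]
shift [0.6832 0.0812 0.1606] turn [-0.01 -0.01  0.14]
```

Call:
{"fn": "jog_arm", "kwargs": {"commands": "1 0.466 0.06 0 0 0 0;1 0.466 0.06 0 0 0 0;1 0.466 0.06 0 0 0 0;1 0.466 0.06 0 0 0 0;1 0.466 0.06 0 0 0 0;1 0.466 0.06 0 0 0 0;1 0.466 0.06 0 0 0 0;1 0.466 0.06 0 0 0 0"}}

```text
clock: 2.1
ee_pos: [0.4294, 0.1214, 0.3602]
tcp_rot: [0.685, 0.729, -0.0, -0.0]
ft_force: [0.5, -1.2, -1.2]
finger_gap: 0.0948
gripper_force: 0.0
```

```bash
python3 - <<'E'
from h import *
go([.436,.338,.2])
E
```

```text
shift [0.2157 0.0202 0.1602] turn [-0.04 -0.   -0.09]
```

Call:
{"fn": "jog_arm", "kwargs": {"commands": "1 0.216 0.02 0.16 0 0 0;1 0.216 0.02 0.16 0 0 0;1 0.216 0.02 0.16 0 0 0;1 0.216 0.02 0.16 0 0 0;1 0.216 0.02 0.16 0 0 0;1 0.216 0.02 0.16 0 0 0"}}

```text
clock: 2.85
ee_pos: [0.4355, 0.3361, 0.1998]
tcp_rot: [0.684, 0.729, -0.001, -0.0]
ft_force: [0.1, -0.7, -0.2]
finger_gap: 0.0954
gripper_force: 0.0
```

```bash
python3 - <<'E'
from h import *
s=manip.state();print(s["ee_pos"],s["q"])
im=snap("side","s1")[:,:,::-1];t=snap("top","t1")[:,:,::-1]
a=cv2.resize(im[240:400,190:350],(600,600),interpolation=cv2.INTER_CUBIC); cv2.imwrite("pics/s1c.png",im)
for z in(.2,.3,.4,.5): print(z,proj("side",[.436,.338,z]))
print(proj("side",[.436,.338,.085]),proj("side",[.571,.352,.085]))
E
```

```text
[0.43546894 0.33605188 0.19981402] [ 5.37262379e-01  4.01989286e-01  1.76058946e+00 -2.67219261e-04
  9.81026968e-01  4.73214361e-01]
0.2 [288.60392119 313.50238569]
0.3 [286.34984147 284.60921672]
0.4 [283.8285021  251.94519075]
0.5 [280.99651289 214.81089278]
[290.91329772 342.80693625] [246.31513799 321.43016651]
```

View pics/s1.png

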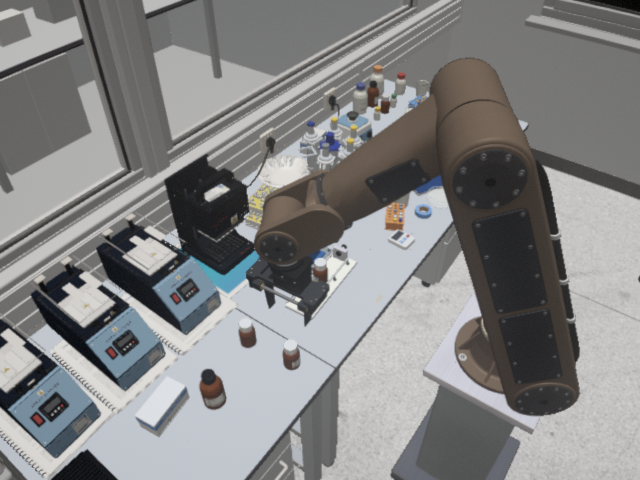

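The gripper hangs above the near bottle. The cap tops at (291,344) and (246,321) match the projections of my estimates, so I'll descend and grasp.

Call:
{"fn": "jog_arm", "kwargs": {"commands": "1 0.001 0 0.06 0 0 0;1 0.001 0 0.12 0 0 0;1 0.001 0 0.172 0 0 0;1 0.001 0 0.172 0 0 0;0.3 0.001 0 0.172 0 0 0;0.3 0.001 0 0.172 0 0 0;0.3 0.001 0 0.172 0 0 0;0.3 0.001 0 0.172 0 0 0", "squeeze": 15}}

```text
clock: 3.95
ee_pos: [0.4357, 0.3374, 0.0294]
tcp_rot: [0.684, 0.73, 0.001, 0.0]
ft_force: [-0.3, -0.5, -0.2]
finger_gap: 0.0603
gripper_force: 0.0
```

Call:
{"fn": "jog_arm", "kwargs": {"commands": "0.3 0 0 0 0 0 0;0.3 0 0 0 0 0 0;0.3 0 0 0 0 0 0;0.3 0 0 0 0 0 0"}}

```text
clock: 4.45
ee_pos: [0.4355, 0.3373, 0.0287]
tcp_rot: [0.684, 0.73, 0.0, 0.0]
ft_force: [-0.1, 1.1, 3.8]
finger_gap: 0.0431
gripper_force: 15.0
```

```bash
python3 - <<'E'
from h import *
print(manip.state()["ee_pos"])
for y in(.135,.15,.18): 
    p=w(0,y,.045);print(y,p);go(p+[0,0,.06])
E
```

```text
[0.43550788 0.33728726 0.02865656]
0.135 [0.5301659  0.13042361 0.045     ]
shift [-0.2126  0.0809 -0.0763] turn [0.01 0.   0.08]
0.15 [0.52920655 0.1453929  0.045     ]
shift [-0.1976  0.081  -0.0763] turn [0.01 0.   0.08]
0.18 [0.52728786 0.17533149 0.045     ]
shift [-0.1676  0.081  -0.0763] turn [0.01 0.   0.08]
```

Call:
{"fn": "jog_arm", "kwargs": {"commands": "0.3 0 0 -0.05 0 0 0;0.3 0 0 -0.076 0 0 0;0.3 -0.06 0.025 -0.076 0 0 0;0.3 -0.11 0.045 -0.076 0 0 0;0.3 -0.16 0.065 -0.076 0 0 0;0.3 -0.2125 0.081 -0.076 0 0 0;0.3 -0.2125 0.081 -0.076 0 0 0;0.3 -0.2125 0.081 -0.076 0 0 0"}}

```text
clock: 5.45
ee_pos: [0.5299, 0.1306, 0.1043]
tcp_rot: [0.684, 0.73, -0.0, -0.0]
ft_force: [-0.6, 0.8, -0.7]
finger_gap: 0.044
gripper_force: 15.0
```

```bash
python3 - <<'E'
from h import *
go(w(0,.135,.042))
snap("side","s2")
E
```

```text
shift [-0.0002  0.0004  0.0623] turn [-0.04  0.    0.04]
```

View pics/s2.png

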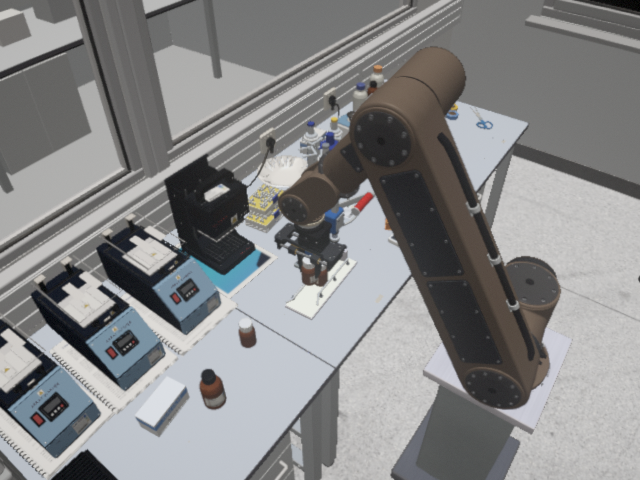

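The held bottle hangs at (308,270) over the lane behind bottle 1 at (321,272), and the red grip at (363,203) is clear of the arm. I'll lower it, release it and lift away.

Call:
{"fn": "jog_arm", "kwargs": {"commands": "0.3 0 0 0.035 0 0 0;0.3 0 0 0.0625 0 0 0;0.3 0 0 0.0625 0 0 0;0.3 0 0 0.0625 0 0 0"}}

```text
clock: 6.0
ee_pos: [0.5302, 0.1312, 0.0428]
tcp_rot: [0.683, 0.73, 0.0, 0.0]
ft_force: [-0.3, -0.4, -0.9]
finger_gap: 0.0436
gripper_force: 15.0
```

Call:
{"fn": "jog_arm", "kwargs": {"commands": "1 0 0 0 0 0 0;1 0 0 0 0 0 0;1 0 0 0 0 0 0;1 0 0 0 0 0 0;1 0 0 -0.06 0 0 0;1 0 0 -0.12 0 0 0;1 0 0 -0.13 0 0 0"}}

```text
clock: 6.88
ee_pos: [0.5315, 0.1307, 0.1758]
tcp_rot: [0.684, 0.73, 0.002, 0.002]
ft_force: [0.6, 0.1, -1.0]
finger_gap: 0.0951
gripper_force: 0.0
```

```bash
python3 - <<'E'
from h import *
s=manip.state();print(s["ee_pos"],s["clock"])
go([.571,.352,.17]);go([.571,.352,.0285])
E
```

```text
[0.53145063 0.13068556 0.17576932] 6.875
shift [0.2183 0.0539 0.0062] turn [ 0.35 -0.02  0.08]
shift [0.2182 0.053  0.1477] turn [ 0.35 -0.02  0.08]
```

```bash
python3 - <<'E'
from h import *
im=cv2.imread("pics/top0.png")
for u in(200,215,230): print(u,[tuple(im[v,u]) for v in range(204,222,2)])
for v in(206,210,214): print(v,onz("top",215,v,0).round(3),onz("top",215,v,.15).round(3))
E
```

```text
200 [(np.uint8(96), np.uint8(83), np.uint8(68)), (np.uint8(84), np.uint8(74), np.uint8(63)), (np.uint8(78), np.uint8(68), np.uint8(57)), (np.uint8(146), np.uint8(150), np.uint8(148)), (np.uint8(222), np.uint8(229), np.uint8(227)), (np.uint8(226), np.uint8(231), np.uint8(231)), (np.uint8(219), np.uint8(226), np.uint8(225)), (np.uint8(223), np.uint8(230), np.uint8(229)), (np.uint8(213), np.uint8(221), np.uint8(220))]
215 [(np.uint8(97), np.uint8(84), np.uint8(71)), (np.uint8(82), np.uint8(77), np.uint8(60)), (np.uint8(84), np.uint8(75), np.uint8(64)), (np.uint8(165), np.uint8(171), np.uint8(168)), (np.uint8(225), np.uint8(233), np.uint8(231)), (np.uint8(223), np.uint8(230), np.uint8(228)), (np.uint8(213), np.uint8(221), np.uint8(219)), (np.uint8(225), np.uint8(230), np.uint8(229)), (np.uint8(205), np.uint8(214), np.uint8(213))]
230 [(np.uint8(87), np.uint8(77), np.uint8(65)), (np.uint8(79), np.uint8(74), np.uint8(64)), (np.uint8(85), np.uint8(86), np.uint8(82)), (np.uint8(180), np.uint8(188), np.uint8(183)), (np.uint8(226), np.uint8(230), np.uint8(230)), (np.uint8(224), np.uint8(231), np.uint8(230)), (np.uint8(227), np.uint8(232), np.uint8(232)), (np.uint8(226), np.uint8(231), np.uint8(229)), (np.uint8(194), np.uint8(202), np.uint8(202))]
206 [0.731 0.375 0.   ] [0.683 0.34  0.15 ]
210 [0.718 0.375 0.   ] [0.671 0.34  0.15 ]
214 [0.705 0.374 0.   ] [0.659 0.339 0.15 ]
```

Call:
{"fn": "jog_arm", "kwargs": {"commands": "1 0.06 0.015 -0.01 0 0 0;1 0.12 0.03 -0.01 0 0 0;1 0.18 0.045 -0.01 0 0 0;1 0.218 0.053 0 0 0 0;1 0.218 0.053 0.006 0 0 0;1 0.218 0.053 0.06 0 0 0;1 0.218 0.053 0.11 0 0 0;1 0.218 0.053 0.147 0 0 0"}}

```text
clock: 7.88
ee_pos: [0.5679, 0.3498, 0.0223]
tcp_rot: [0.684, 0.73, -0.001, -0.0]
ft_force: [0.1, 0.6, 1.1]
finger_gap: 0.0953
gripper_force: 0.0
```

Call:
{"fn": "jog_arm", "kwargs": {"commands": "1 0 0 0 0 0 0;0.3 0 0 0 0 0 0;0.3 0 0 0 0 0 0;0.3 0 0 0 0 0 0;0.3 0 0 0 0 0 0;0.3 0 0 0 0 0 0;0.3 0 0 0 0 0 0;0.3 0 0 0 0 0 0"}}

```text
clock: 8.88
ee_pos: [0.5691, 0.3516, 0.0253]
tcp_rot: [0.684, 0.73, 0.0, 0.0]
ft_force: [1.0, 0.3, 2.6]
finger_gap: 0.0434
gripper_force: 15.0
```

```bash
python3 - <<'E'
from h import *
print(manip.state()["ee_pos"])
go(w(0,.184,.105))
E
```

```text
[0.56905817 0.35159089 0.02528498]
shift [-0.1691 -0.0532 -0.0798] turn [ 0.03 -0.01  0.08]
```

Call:
{"fn": "jog_arm", "kwargs": {"commands": "0.3 0 0 -0.05 0 0 0;0.3 0 0 -0.08 0 0 0;0.3 -0.06 -0.02 -0.08 0 0 0;0.3 -0.11 -0.035 -0.08 0 0 0;0.3 -0.167 -0.053 -0.08 0 0 0;0.3 -0.169 -0.053 -0.08 0 0 0;0.3 -0.169 -0.053 -0.08 0 0 0;0.3 -0.169 -0.053 -0.08 0 0 0"}}

```text
clock: 9.88
ee_pos: [0.5272, 0.1804, 0.105]
tcp_rot: [0.683, 0.73, 0.0, 0.0]
ft_force: [0.5, 0.6, -1.2]
finger_gap: 0.0436
gripper_force: 15.0
```

Call:
{"fn": "jog_arm", "kwargs": {"commands": "0.3 0 0 0.04 0 0 0;0.3 0 0 0.066 0 0 0;0.3 0 0 0.067 0 0 0;0.3 0 0 0.067 0 0 0;0.3 0 0 0.067 0 0 0"}}

```text
clock: 10.5
ee_pos: [0.5273, 0.1797, 0.039]
tcp_rot: [0.683, 0.73, 0.0, 0.0]
ft_force: [0.2, 0.2, -0.8]
finger_gap: 0.0436
gripper_force: 15.0
```

```bash
python3 - <<'E'
from h import *
s=manip.state();print(s["ee_pos"],s["ft_force"])
go(w(0,.184,.038))
im=snap("side","s3")[200:360,230:390,::-1]
cv2.imwrite("pics/s3c.png",cv2.resize(im,(600,600),interpolation=cv2.INTER_CUBIC))
E
```

```text
[0.52730027 0.17970932 0.03898739] [ 0.15200418  0.17945074 -0.81866174]
shift [-0.0004 -0.0003  0.001 ] turn [ 0.07 -0.01  0.1 ]
```

View pics/s3c.png

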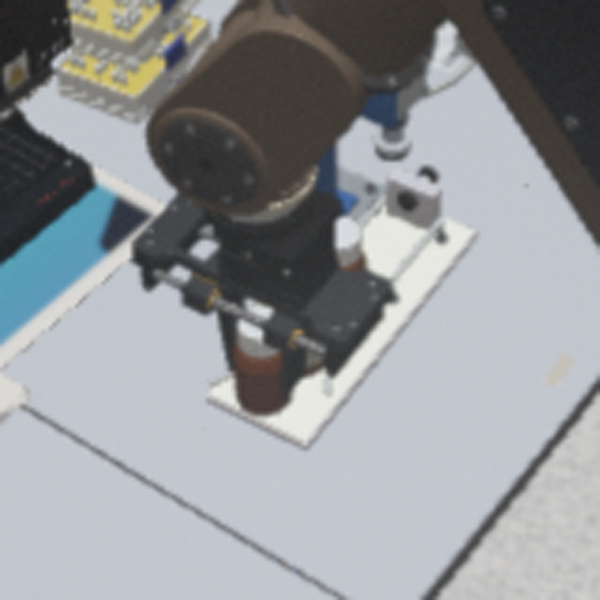

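Bottle 3 is held upright just above the bed's mouth, with the others ahead of it in the lane. I'll slide it gripped into the rails to y≈138, which pushes the file, then release.

Call:
{"fn": "jog_arm", "kwargs": {"commands": "0.3 -0.006 0 0.001 0 0 0;0.3 -0.012 0 0.001 0 0 0;0.3 -0.018 0 0.001 0 0 0;0.3 -0.024 0 0.001 0 0 0;0.3 -0.03 0 0.001 0 0 0;0.3 -0.036 0 0.001 0 0 0;0.3 -0.042 0 0.001 0 0 0;0.3 -0.046 0 0.001 0 0 0"}}

```text
clock: 11.55
ee_pos: [0.53, 0.1331, 0.0371]
tcp_rot: [0.684, 0.73, -0.0, 0.0]
ft_force: [-0.1, 0.7, -1.1]
finger_gap: 0.0438
gripper_force: 15.0
```

Call:
{"fn": "jog_arm", "kwargs": {"commands": "0.3 0 0 0 0 0 0;1 0 0 0 0 0 0;1 0 0 0 0 0 0;1 0 0 0 0 0 0;1 0 0 0 0 0 0;1 0 0 -0.06 0 0 0;1 0 0 -0.12 0 0 0;1 0 0 -0.13 0 0 0"}}

```text
clock: 12.55
ee_pos: [0.5313, 0.1338, 0.1708]
tcp_rot: [0.684, 0.73, 0.002, 0.002]
ft_force: [-0.0, 0.0, -0.8]
finger_gap: 0.0952
gripper_force: 0.0
```

```bash
python3 - <<'E'
from h import *
t=np.radians(20)
# closed fingers behind bottle 3, tool tilted 20 deg with the wrist leaning to +y
c,s=np.cos(YAW),np.sin(YAW)
ex=np.array([c,s,0]);ey=np.array([-s,c,0]);ez=np.array([0,0,1.])
z=-np.cos(t)*ez-np.sin(t)*ey; y=ex; x=np.cross(y,z)
T=R.from_matrix(np.c_[x,y,z])
st=manip.state();M=R.from_quat(st["tcp_rot"])
print(st["ee_pos"],(M.inv()*T).as_rotvec(degrees=True).round(2))
for p in((0,.195,.16),(0,.195,.05)): print(M.inv().apply(w(*p)-st["ee_pos"]).round(4))
E
```

```text
[0.53126545 0.13377126 0.1708143 ] [  0.37 -20.02   0.03]
[ 0.0567 -0.0013  0.0108]
[ 0.0567 -0.002   0.1208]
```

Call:
{"fn": "jog_arm", "kwargs": {"commands": "0 0.03 0 -0.01 0 -10 0;0 0.057 -0.001 0 0 -20 0;0 0.057 -0.001 0.01 0 -20 0;0 0.057 -0.001 0.01 0 -20 0;0 0.057 -0.001 0.01 0 -20 0;0 0.057 -0.002 0.06 0 -20 0;0 0.057 -0.002 0.1 0 -20 0;0 0.057 -0.002 0.127 0 -20 0"}}

```text
clock: 13.55
ee_pos: [0.5244, 0.1887, 0.039]
tcp_rot: [0.674, 0.718, -0.119, 0.126]
ft_force: [0.9, 0.2, 0.3]
finger_gap: 0.0205
gripper_force: 0.0
```

Call:
{"fn": "jog_arm", "kwargs": {"commands": "0 0 0 0 0 0 0;0 0 0 0 0 0 0;0 0 0 0 0 0 0"}}

```text
clock: 13.92
ee_pos: [0.525, 0.1902, 0.0415]
tcp_rot: [0.674, 0.719, -0.118, 0.127]
ft_force: [-0.1, -0.0, 0.2]
finger_gap: 0.0008
gripper_force: 0.0
```

```bash
cat >> h.py <<'E'
def sh(*pts):
    st=manip.state();M=R.from_quat(st["tcp_rot"]);d=st["ee_pos"]-w(0,0,0);c,s=np.cos(YAW),np.sin(YAW)
    print("press xyz",np.round([c*d[0]+s*d[1],-s*d[0]+c*d[1],d[2]],4),"F",np.round(st["ft_force"],1),"t",st["clock"])
    for p in pts: print(p,M.inv().apply(w(*p)-st["ee_pos"]).round(4))
E
python3 - <<'E'
from h import *
sh((0,.16,.042),(0,.125,.042))
im=snap("side","s4")[200:360,230:390,::-1]
cv2.imwrite("pics/s4c.png",cv2.resize(im,(600,600),interpolation=cv2.INTER_CUBIC))
E
```

```text
press xyz [-0.0014  0.195   0.0415] F [-0.1 -0.   0.2] t 13.925
(0, 0.16, 0.042) [-0.033   0.0013  0.0115]
(0, 0.125, 0.042) [-0.0659  0.0013  0.0234]
```

View pics/s4c.png

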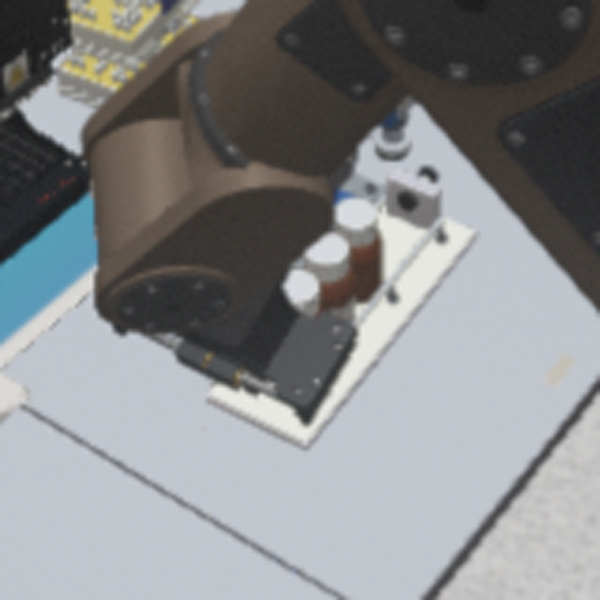

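All three bottles stand upright in a file, caps at (355,215), (328,250) and (302,288), with the closed, tilted fingers behind them. I'll push slowly towards the stop.

Call:
{"fn": "jog_arm", "kwargs": {"commands": "0 -0.009 0.001 0.003 0 0 0;0 -0.018 0.001 0.006 0 0 0;0 -0.024 0.001 0.008 0 0 0;0 -0.029 0.001 0.01 0 0 0;0 -0.034 0.001 0.012 0 0 0;0 -0.039 0.001 0.014 0 0 0;0 -0.044 0.001 0.0155 0 0 0;0 -0.048 0.001 0.017 0 0 0"}}

```text
clock: 14.98
ee_pos: [0.5284, 0.1391, 0.0404]
tcp_rot: [0.673, 0.719, -0.119, 0.127]
ft_force: [-0.1, 1.8, 0.6]
finger_gap: 0.0005
gripper_force: 0.6
```

Call:
{"fn": "jog_arm", "kwargs": {"commands": "0 -0.003 0 0.0012 0 0 0;0 -0.006 0 0.0023 0 0 0;0 -0.009 0 0.0034 0 0 0;0 -0.012 0 0.0045 0 0 0"}}

```text
clock: 15.48
ee_pos: [0.5294, 0.1265, 0.0404]
tcp_rot: [0.673, 0.719, -0.119, 0.127]
ft_force: [0.1, 1.3, 0.2]
finger_gap: 0.0004
gripper_force: 0.6
```

```bash
python3 - <<'E'
from h import *
sh((0,.12,.042))
im=snap("side","s5")[200:320,270:390,::-1]
cv2.imwrite("pics/s5c.png",cv2.resize(im,(600,600),interpolation=cv2.INTER_CUBIC))
E
```

```text
press xyz [-0.001   0.1312  0.0404] F [0.1 1.3 0.2] t 15.475
(0, 0.12, 0.042) [-0.011   0.001   0.0023]
```

View pics/s5c.png

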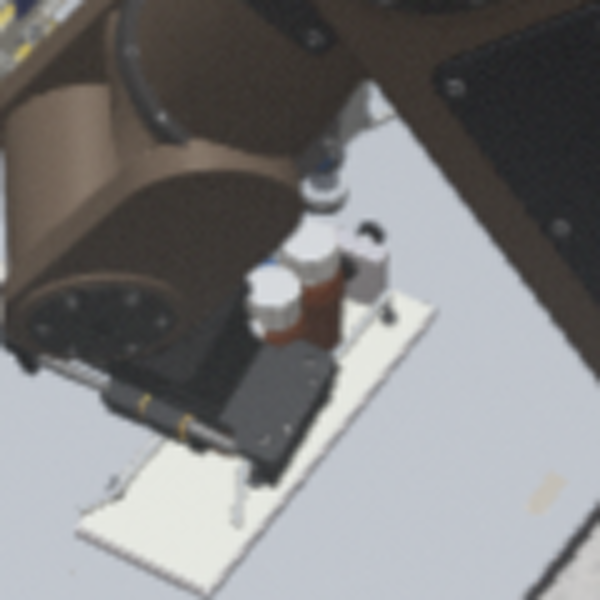

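The first cap (312,245) is now just short of the stop and foot. I'll continue in 2 mm rows, watching the force.

Call:
{"fn": "jog_arm", "kwargs": {"commands": "0 -0.0025 0 0.0005 0 0 0;0 -0.005 0 0.001 0 0 0;0 -0.007 0 0.0015 0 0 0;0 -0.0085 0 0.002 0 0 0;0 -0.0085 0 0.002 0 0 0"}}

```text
clock: 16.15
ee_pos: [0.53, 0.1179, 0.0415]
tcp_rot: [0.673, 0.719, -0.119, 0.127]
ft_force: [0.3, 0.8, 0.3]
finger_gap: 0.0003
gripper_force: 0.1
```

Call:
{"fn": "jog_arm", "kwargs": {"commands": "0 -0.001 0 0.0003 0 0 0;0 -0.002 0 0.0007 0 0 0;0 -0.003 0 0.001 0 0 0;0 -0.003 0 0.001 0 0 0"}}

```text
clock: 16.65
ee_pos: [0.5302, 0.1148, 0.0415]
tcp_rot: [0.673, 0.719, -0.119, 0.127]
ft_force: [-1.0, -0.2, -0.5]
finger_gap: 0.0007
gripper_force: 0.3
```

Call:
{"fn": "jog_arm", "kwargs": {"commands": "0 -0.001 0 0.0003 0 0 0;0 -0.002 0 0.0007 0 0 0;0 -0.003 0 0.001 0 0 0;0 -0.003 0 0.001 0 0 0"}}

```text
clock: 17.15
ee_pos: [0.5307, 0.1131, 0.0415]
tcp_rot: [0.673, 0.719, -0.117, 0.127]
ft_force: [-1.3, 10.8, -0.5]
finger_gap: 0.0006
gripper_force: 5.8
```

The force rose to 11 N at y≈118 mm, so the file is against the stop. I'll ease off slowly, then retreat up.

Call:
{"fn": "jog_arm", "kwargs": {"commands": "0 0.0015 0 -0.0005 0 0 0;0 0.003 0 -0.001 0 0 0;0 0.005 0 -0.002 0 0 0;0 0.01 0 -0.0035 0 0 0;0 0.025 0 -0.009 0 0 0;0 0.05 0 -0.05 0 0 0;0 0.05 0 -0.11 0 0 0;0 0.05 0 -0.17 0 0 0"}}

```text
clock: 18.15
ee_pos: [0.5229, 0.2185, 0.1858]
tcp_rot: [0.673, 0.719, -0.119, 0.126]
ft_force: [-0.1, 0.1, 0.8]
finger_gap: 0.0007
gripper_force: 0.0
```

```bash
python3 - <<'E'
from h import *
sh()
im=snap("side","s6")[200:320,270:390,::-1]
t=snap("top","t6")[220:300,250:370,::-1]
o=np.hstack([cv2.resize(im,(400,400),interpolation=cv2.INTER_CUBIC),cv2.resize(t,(400,267),interpolation=cv2.INTER_CUBIC)[:267].copy() if 0 else cv2.copyMakeBorder(cv2.resize(t,(400,267),interpolation=cv2.INTER_CUBIC),0,133,0,0,0)])
cv2.imwrite("pics/s6c.png",o)
for y in(0,.044,.088): print("exp cap",proj("side",w(0,y,.097)),proj("top",w(0,y,.097)))
E
```

```text
press xyz [-0.0017  0.2233  0.1858] F [-0.1  0.1  0.8] t 18.15
exp cap [334.61378113 245.27147129] [338.99541165 256.37651472]
exp cap [326.84428719 254.2190914 ] [323.59235422 257.8048383 ]
exp cap [318.78145783 263.50162699] [308.16420782 259.23381247]
```

View pics/s6c.png

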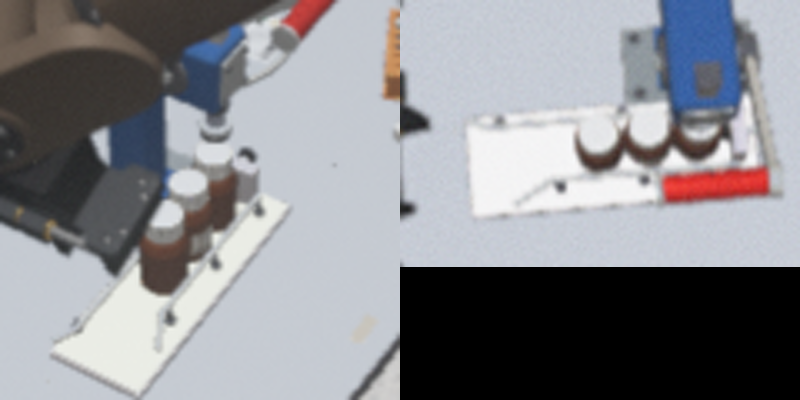

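All three caps sit in line within a pixel or two of where I expect them, at about (334,245), (327,255) and (320,264) in the side view. The first is under the foot and against the stop. Next is the lever.

```bash
python3 - <<'E'
from h import *
sh((-.03,.2,.38),(-.087,0,.38),(-.087,0,.277))
go(w(-.087,0,.38))
E
```

```text
press xyz [0.0006 0.2249 0.1898] F [ 0.1 -0.1 -0. ] t 18.25
(-0.03, 0.2, 0.38) [-0.0878 -0.029  -0.1708]
(-0.087, 0, 0.38) [-0.2759 -0.0868 -0.1037]
(-0.087, 0, 0.277) [-0.241  -0.0877 -0.0067]
shift [-0.2759 -0.0868 -0.1037] turn [ 0.54 19.79  0.14]
```

Call:
{"fn": "jog_arm", "kwargs": {"commands": "1 -0.029 -0.01 -0.057 0 5 0;1 -0.058 -0.02 -0.114 0 10 0;1 -0.088 -0.029 -0.171 0 15 0;1 -0.088 -0.029 -0.171 0.3 19.8 0;1 -0.135 -0.045 -0.154 0.3 19.8 0;1 -0.185 -0.06 -0.136 0.3 19.8 0;1 -0.235 -0.075 -0.118 0.3 19.8 0;1 -0.276 -0.087 -0.104 0.3 19.8 0"}}

```text
clock: 19.25
ee_pos: [0.4507, -0.0135, 0.3761]
tcp_rot: [0.684, 0.73, -0.003, -0.001]
ft_force: [1.4, -0.3, -0.2]
finger_gap: 0.0751
gripper_force: 0.0
```

Call:
{"fn": "jog_arm", "kwargs": {"commands": "1 0 0 0 0 0 0;1 0 0 0 0 0 0"}}

```text
clock: 19.5
ee_pos: [0.4515, -0.0117, 0.3762]
tcp_rot: [0.684, 0.729, -0.003, -0.001]
ft_force: [0.0, 0.2, -0.5]
finger_gap: 0.0932
gripper_force: 0.0
```

```bash
python3 - <<'E'
from h import *
sh((-.087,0,.277)); go(w(-.087,0,.277))
im=snap("side","s7")[130:290,270:430,::-1]
cv2.imwrite("pics/s7c.png",cv2.resize(im,(600,600),interpolation=cv2.INTER_CUBIC))
E
```

```text
press xyz [-0.0876 -0.0018  0.3762] F [ 0.   0.2 -0.5] t 19.5
(-0.087, 0, 0.277) [0.0021 0.0012 0.0991]
shift [0.0021 0.0012 0.0991] turn [-0.32  0.18  0.01]
```

View pics/s7c.png

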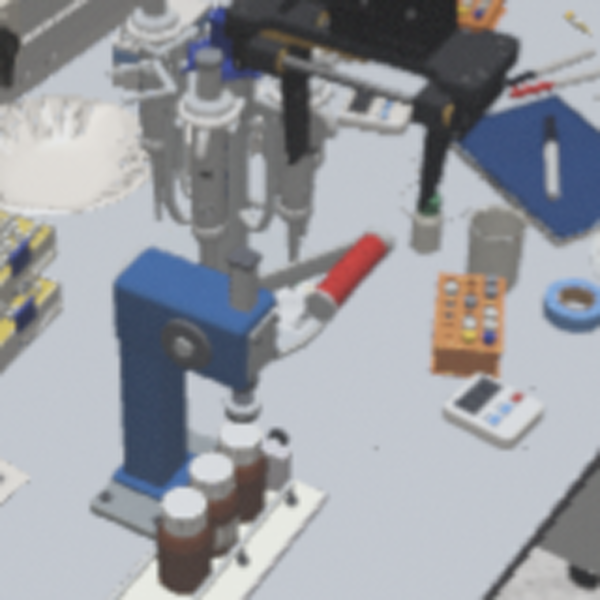

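The fingers straddle the red grip, which is centred at (350,270) with the fingers above it, and the bottles stand in file. I've now viewed 11 pictures, one over the limit of 10, so I'll finish on numbers alone.

Call:
{"fn": "jog_arm", "kwargs": {"commands": "1 0.002 0.001 0.04 0 0 0;1 0.002 0.001 0.08 0 0 0;1 0.002 0.001 0.099 0 0 0;1 0.002 0.001 0.099 0 0 0;0.1 0.002 0.001 0.099 0 0 0;0.1 0.002 0.001 0.099 0 0 0;0.1 0.002 0.001 0.099 0 0 0;0.1 0.002 0.001 0.099 0 0 0", "squeeze": 30}}

```text
clock: 20.55
ee_pos: [0.4518, -0.0107, 0.2777]
tcp_rot: [0.684, 0.73, -0.003, -0.0]
ft_force: [-0.5, -0.5, -1.1]
finger_gap: 0.0608
gripper_force: 0.0
```

Call:
{"fn": "jog_arm", "kwargs": {"commands": "0.1 0 0 0 0 0 0;0.1 0 0 0 0 0 0;0.1 0 0 0 0 0 0;0.1 0 0 0 0 0 0"}}

```text
clock: 21.05
ee_pos: [0.4544, -0.0106, 0.2772]
tcp_rot: [0.684, 0.729, -0.001, 0.002]
ft_force: [11.5, 0.2, -6.5]
finger_gap: 0.0212
gripper_force: 30.0
```

```bash
python3 - <<'E'
from h import *
sh()
st=manip.state();M=R.from_quat(st["tcp_rot"])
for a in np.arange(.1,.71,.1):
    th=.698-a; print(a.round(2),M.inv().apply(w(.032-.155*np.cos(th),0,.196+.155*np.sin(th))-w(.032-.155*np.cos(.698),0,.196+.155*np.sin(.698))).round(4))
E
```

```text
press xyz [-0.0846 -0.0009  0.2772] F [11.5  0.2 -6.5] t 21.05
0.1 [ 0.     -0.0094  0.0123]
0.2 [ 0.0001 -0.0175  0.0256]
0.3 [ 0.0001 -0.0242  0.0395]
0.4 [ 0.0002 -0.0295  0.0541]
0.5 [ 0.0002 -0.0333  0.0691]
0.6 [ 0.0003 -0.0356  0.0844]
0.7 [ 0.0003 -0.0364  0.0999]
```

Call:
{"fn": "jog_arm", "kwargs": {"commands": "0.1 0 -0.001 0.006 0 0 0;0.1 0 -0.0065 0.0123 0 0 0;0.1 0 -0.011 0.019 0 0 0;0.1 0 -0.0145 0.0256 0 0 0;0.1 0 -0.018 0.0325 0 0 0;0.1 0 -0.021 0.0395 0 0 0;0.1 0 -0.0265 0.0541 0 0 0;0.1 0 -0.0265 0.0541 0 0 0"}}

```text
clock: 22.05
ee_pos: [0.426, -0.0123, 0.2232]
tcp_rot: [0.684, 0.729, -0.002, 0.0]
ft_force: [7.8, 4.3, 1.5]
finger_gap: 0.0212
gripper_force: 30.0
```

```bash
python3 - <<'E'
from h import *
sh(); s=manip.state(); print(s["ft_force"],s["moment"],s["finger_gap"])
E
```

```text
press xyz [-0.1131 -0.0008  0.2232] F [7.8 4.3 1.5] t 22.05
[7.80060371 4.32552827 1.45555914] [ 0.89344983 -1.33299135 -0.0065603 ] 0.0211639184065807
```

Call:
{"fn": "jog_arm", "kwargs": {"commands": "0.1 0 0.001 0.0075 0 0 0;0.1 0 -0.001 0.015 0 0 0;0.1 0 -0.002 0.0225 0 0 0;0.1 0 -0.003 0.0303 0 0 0;0.1 0 -0.0033 0.036 0 0 0;0.1 0 -0.0036 0.041 0 0 0;0.1 0 -0.0036 0.041 0 0 0"}}

```text
clock: 22.92
ee_pos: [0.4185, -0.0127, 0.1819]
tcp_rot: [0.684, 0.73, -0.005, -0.003]
ft_force: [-12.7, 0.0, 10.8]
finger_gap: 0.0213
gripper_force: 30.0
```

```bash
python3 - <<'E'
from h import *
sh(); print(manip.state()["finger_gap"])
c,s=np.cos(YAW),np.sin(YAW)
def red(name,im):
    g=cv2.cvtColor(im,cv2.COLOR_BGR2HSV)
    m=(((g[...,0]<6)|(g[...,0]>174))&(g[...,1]>150)&(g[...,2]>70)).astype(np.uint8)
    n,l,st,ce=cv2.connectedComponentsWithStats(m)
    for i in range(1,n):
        if st[i,4]>8 and 300<ce[i][0]<390 and 170<ce[i][1]<300: print(name,st[i],ce[i].round(1))
red("side0",cv2.imread("pics/side0.png"));red("top0",cv2.imread("pics/top0.png"))
for k in("side","top"): red(k,snap(k,k+"8")[:,:,::-1].copy())
for a in(0,.5,.6,.7,.8):
    th=.698-a; p=[w(.032-.155*np.cos(th),y,.196+.155*np.sin(th)) for y in(.041,0,-.041)]
    print(a,[proj("side",q).round(1) for q in p],[proj("top",q).round(1) for q in p])
E
```

```text
press xyz [-0.1206 -0.0007  0.1819] F [-12.7   0.   10.8] t 22.925
0.021298356726555077
side0 [356 193  16  16 107] [363.8 200.4]
top0 [329 271  31   9 212] [344.4 274.9]
side [367 226   9  14  68] [371.4 233. ]
0 [array([356.4, 210.7]), array([364. , 202.1]), array([371.3, 193.9])] [array([328.5, 277.1]), array([345.6, 275.4]), array([362.7, 273.8])]
0.5 [array([366.4, 235.1]), array([373.6, 226.3]), array([380.5, 217.9])] [array([329.4, 294.3]), array([345.6, 292.7]), array([361.8, 291.2])]
0.6 [array([366.9, 239.7]), array([374. , 230.9]), array([380.9, 222.4])] [array([329.4, 295.9]), array([345.4, 294.4]), array([361.4, 292.8])]
0.7 [array([366.8, 244. ]), array([373.9, 235.2]), array([380.7, 226.7])] [array([329.4, 296.8]), array([345.2, 295.3]), array([360.9, 293.8])]
0.8 [array([366.3, 248.1]), array([373.3, 239.2]), array([380.1, 230.7])] [array([329.2, 297.2]), array([344.8, 295.7]), array([360.4, 294.2])]
```

Call:
{"fn": "jog_arm", "kwargs": {"commands": "0.1 0 -0.001 0.002 0 0 0;0.1 0 -0.002 0.004 0 0 0;0.1 0 -0.002 0.006 0 0 0;0.1 0 -0.002 0.006 0 0 0;0.1 0 -0.002 0.006 0 0 0"}}

```text
clock: 23.65
ee_pos: [0.4183, -0.0128, 0.1766]
tcp_rot: [0.684, 0.729, -0.003, -0.001]
ft_force: [-4.5, 2.9, 9.9]
finger_gap: 0.0211
gripper_force: 30.0
```

```bash
python3 - <<'E'
from h import *
sh(); snap("side","side9")
a=cv2.imread("pics/side0.png").astype(float);b=cv2.imread("pics/side9.png").astype(float)
def rd(i): return np.clip(i[...,2]-np.maximum(i[...,0],i[...,1]),0,None)
A,B=rd(a),rd(b)
# register near end of the red grip: patch of up image, shifted along, allowing only the unoccluded part
A_=A[190:215,350:385];
B_=B[215:250,355:395]
np.set_printoptions(linewidth=250)
print(A[196:214,352:372].astype(int));print(B[222:246,362:384].astype(int))
E
```

```text
press xyz [-0.1207 -0.0007  0.1766] F [-4.5  2.9  9.9] t 23.65
[[  0   0   0   0   0   0   0   0   0   0  12  50  93 109 108 111 109 104  96  84]
 [  0   0   0   0   0   0   0   0   1  17  57  98 111 113 108 101 102  97  83  71]
 [  0   0   0   0   0   0   0   0  10  51  95 111 116 113 109 103  98  88  72  48]
 [  0   0   0   0   0   0   0  11  44  84 110 115 115 110 105  97  87  73  49  15]
 [  0   0   0   0   0   0  11  50  94 108 115 112 111 106  99  89  77  47  13   0]
 [  0   0   0   0   0   9  43  91 107 108 106 107 107 100  90  79  57  16   0   0]
 [  0   0   0   0   5  38  89 107 108 112 108 106 100  90  74  61  28   0   0   0]
 [  0   0   0   0   5  62 103 112 112 109 102 102  92  80  60  31   2   0   0   0]
 [  0   0   0   0  40  94 108 105 108 109 101  94  80  60  28   4   0   0   0   0]
 [  0   0   8  42  88 107 113 108 106 101  93  83  64  31   4   0   0   0   0   0]
 [  3   7  41  84 107 113 110 105 102  93  84  66  40   6   0   0   0   0   0   0]
 [  3   6  26  40  76  96 107 101  95  85  66  43   8   0   0   0   0   0   0   0]
 [  1   2   7   6  15  40  83  92  84  71
[... 1942 characters left out ...]
8 122 118 111 100  85  59  22   0   0   0   0   0   0   0   0]
 [  0   0   6  67  86 107 123 116 107 102  86  62  23   0   0   0   0   0   0   0   0   0]
 [  0   0   0   6  13  41  89 108 103  91  62  22   0   0   0   0   0   0   0   0   0   0]
 [  0   0   0   0   0   7  21  75  88  65  25   0   0   0   0   0   0   0   0   0   0   0]
 [  0   0   0   0   0   1   8  33  61  33   3   0   0   0   0   0   0   0   0   0   0   0]
 [  0   0   0   0   0   0   2  10  26   3   0   0   0   0   0   0   0   0   0   0   0   0]
 [  0   0   0   0   0   0   1   2   0   0   0   0   0   0   0   0   0   0   0   0   0   0]
 [  0   0   0   0   0   0   0   0   0   0   0   0   0   0   0   0   0   0   0   0   0   0]]
```

Call:
{"fn": "jog_arm", "kwargs": {"commands": "0.1 0 -0.001 0.001 0 0 0;0.1 0 -0.001 0.002 0 0 0;0.1 0 -0.001 0.002 0 0 0;0.1 0 -0.001 0.002 0 0 0;0.1 0 -0.001 0.002 0 0 0;0.1 0 -0.001 0.002 0 0 0"}}

```text
clock: 24.45
ee_pos: [0.4183, -0.0128, 0.1749]
tcp_rot: [0.684, 0.729, -0.003, -0.0]
ft_force: [-0.8, 4.9, 10.1]
finger_gap: 0.0212
gripper_force: 30.0
```

```bash
python3 - <<'E'
from h import *
sh(); b=snap("side","s10").astype(float)
B=np.clip(b[...,0]-np.maximum(b[...,1],b[...,2]),0,None)
np.set_printoptions(linewidth=250);print(B[236:247,362:376].astype(int))
g=cv2.cvtColor(b.astype(np.uint8),cv2.COLOR_RGB2HSV)[225:300,300:350]
g6=cv2.cvtColor(cv2.imread("pics/s6.png"),cv2.COLOR_BGR2HSV)[225:300,300:350]
for q in(g6,g):
    m=((q[...,0]<18)&(q[...,1]>80)&(q[...,2]<150)).astype(np.uint8); ys,xs=np.where(m); print(m.sum(),xs.min()+300,xs.max()+300,ys.min()+225,ys.max()+225,xs.mean()+300,ys.mean()+225)
E
```

```text
press xyz [-0.1208 -0.0008  0.1749] F [-0.8  4.9 10.1] t 24.45
[[  0   0   0   0  33 107 122 126 125 121 114 111  99  60]
 [  0   0   0   0  57 119 124 124 119 119 111  99  85  49]
 [  0   0   0  43  97 116 122 123 118 113 102  88  72  33]
 [  0   0  13  71 105 119 124 119 114 104  85  73  41   9]
 [  0   0   0   9  39  82 110 114 108  96  72  38   9   0]
 [  0   0   0   0   6  17  57  95  95  77  39   5   0   0]
 [  0   0   0   0   0   3  17  48  73  44   7   0   0   0]
 [  0   0   0   0   0   0   3  14  38   7   0   0   0   0]
 [  0   0   0   0   0   0   0   3   6   0   0   0   0   0]
 [  0   0   0   0   0   0   0   0   0   0   0   0   0   0]
 [  0   0   0   0   0   0   0   0   0   0   0   0   0   0]]
104 312 339 253 277 325.3942307692308 267.28846153846155
70 313 338 254 276 325.3857142857143 266.74285714285713
```

```bash
python3 -c "
from workcell import manip; print(manip.close_job())"
```

```text
the job is handed in; nothing more can be done
None
```

I handed the job in at about 24.5 s: the three bottles stand upright in file against the end stop, and the gripper is holding the lever level at an estimated 0.68–0.71 rad with about 10 N; I viewed 11 pictures, one over the limit of 10.

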